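# Tap a tapered suspension rod into a pendulum bob and weigh it

## Task

Assemble the pendulum: stand the red-capped rod, tapered end down, in the socket of the black bob that sits on its rubber pad, let go, and only then drive it fully home with the little mallet, tapping gently on the red cap until the rod's collar sits on top of the bob, without ever hitting hard. Stand or lay the mallet back on the bench, then lift the bob by its rod, held by the taper alone, and set it down gently, upright, near the middle of the balance pan. Leave everything else where it is.

Things in the scene. Friction and masses are not known exactly. Their poses are not given: they have to be found in the camera images.
- rod_grip (a point): Red-capped steel rod to be fitted (loose, 120 g, 93 mm long), upright in either hole of the rack at the start. This point is on the axis of its round stem, 18 mm in diameter, at the height to grip; z along the rod to the cap. The stem runs 25 mm up from here, its top 14 mm being the red cap with a flat end, and 30 mm down to a collar, 30 mm wide and 5 mm high.
- rod_collar (a point): Centre of the underside of that rod's collar, 35 mm below rod_grip and 60 mm below the cap's flat end; z along the rod to the cap. Below it is the tapered shank, 33 mm long: 16 mm diameter at the collar, 10 mm near the tip, with a 3 mm chamfer to 6 mm at the tip.
- bob_top (a point): Black pendulum bob (loose, about 300 g, upright cylinder, 52 mm diameter, 46 mm high) on the cradle's pad. This point: centre of its top face, the socket's mouth; z up its axis. The mouth is 19 mm wide; 3 mm down begin four spring leaves of a brass split bush, tapered like the shank, 13 mm apart at their top: the tip finds its way in when within about 2 mm.
- bob_center (a point): Centre of the same bob, 23 mm below its top. How the fit feels: set in by hand and let go, the rod stands with its collar about 10 mm above the bob. The push that drives it grows with depth and ends at 8 to 21 N (friction varies); then the collar meets the bob and the push climbs steeply. Growing taps or a growing push both work. Home, it takes a pull of at least 6 N to draw out.
- cradle: Fixed green plate, 100 x 100 x 10 mm, with a steel ring (70 mm outer, 60 mm inner diameter, top 28 mm above the bench) round the black rubber pad under the bob; origin: centre of its underside. The pad's top is 20 mm above the bench at rest and springy: it gives by several mm under a push, so bob and rod sink together and come back.
- mallet: The mallet's own frame: origin at the centre of the face on which it stands, z up along the head, handle towards -x.
- mallet_center (a point): Small mallet (loose, about 260 g), standing on one face of its head: an upright cylinder, 32 mm diameter, 60 mm high, brass with white plastic faces. This point is the head's centre. A wooden 13 mm handle runs level from mid-head along the mallet's -x, to 119 mm from the head's axis. Grip the head from above, across the handle's direction, and tap with its lower face.
- rack: Fixed wooden rack, 70 x 170 x 45 mm, with two holes (22 mm wide, 39 mm deep) at y = +45 and -45 mm of its own frame, in which two rods stand with their collars on its top; the origin is at the centre of its underside.
- pan (a point): Balance: fixed white box 190 x 170 mm with a round steel pan of 120 mm diameter on top. This point is the centre of the pan's top face, 65 mm above the bench (the box itself is 54 mm high); it yields by a millimetre or so under load.
- spare_rod_grip (a point): The other rod in the rack, brass with a blue cap and a straight shank, otherwise of the same sizes; not to be moved. The point on its stem, as for the other.
- weight_a: Steel disc weight, 48 mm in diameter, 12 mm high, lying flat (origin centre of underside). Leave alone.
- weight_b: Steel disc weight, 38 mm in diameter, 12 mm high, lying flat (origin centre of underside). Leave alone.
- instrument_box: Dark instrument box 150 x 100 x 65 mm (origin centre of underside). Leave alone.
- weight_tray: Clear plastic tray 120 x 90 x 30 mm (origin centre of underside). Leave alone.
- marker: Purple marker pen lying flat, 130 mm long along its x, 12 mm thick (origin centre of underside). Leave alone.
- calculator: Grey calculator 150 x 78 x 14 mm (origin centre of underside). Leave alone.
- bob: The bob's own frame: origin at the centre of its underside, z up its axis.
- rod: The rod's own frame: origin at the very tip of its shank, z along it towards the cap.
- balance: The balance's own frame: origin at the centre of its underside on the bench; the pan's centre is 20 mm along its +x.

How it is judged (in metres and radians):
On the way, in this order (a step that is already met when the one before it is completed fails the run):
1. the rod stands by itself in the bob's socket, let go and not yet driven home (collar 2.5 to 16 mm above the bob) (horizontal distance between rod_collar and bob_top below 0.005 m and angle between the z axis of rod_collar and the z axis of bob_top, either way round below 0.1 rad and z of rod_collar in the frame of bob_top between 0.0025 and 0.016 m and contact force between the fingers and rod below 0.1 N and angle between rod_collar's own z axis and vertical below 0.12 rad), for 0.2 s.
2. the mallet taps the rod (contact force between mallet and rod above 1 N).
3. the rod is home: collar within 2 mm of the bob's top, with the mallet off it (z of rod_collar in the frame of bob_top below 0.002 m and horizontal distance between rod_collar and bob_top below 0.005 m and angle between the z axis of rod_collar and the z axis of bob_top, either way round below 0.1 rad and contact force between mallet and rod below 0.1 N), for 0.2 s.
4. the bob is lifted off its pad, hanging from the rod by the taper (z of rod_collar in the frame of bob_top below 0.002 m and horizontal distance between rod_collar and bob_top below 0.005 m and angle between the z axis of rod_collar and the z axis of bob_top, either way round below 0.1 rad and z of bob_center in the frame of cradle above 0.065 m and contact force between the fingers and bob below 0.1 N), for 0.2 s.
At the end, for the whole second after the job is handed in: The rod is home in the bob (collar within 2 mm of the bob's top and in line with it), the bob stands upright and still on the balance pan with its axis within 35 mm of the pan's centre, the mallet stands or lies still on the bench, and nothing is held (z of rod_collar in the frame of bob_top below 0.002 m and horizontal distance between rod_collar and bob_top below 0.005 m and angle between the z axis of rod_collar and the z axis of bob_top, either way round below 0.1 rad and horizontal distance between bob_center and pan below 0.035 m and angle between bob_top's own z axis and vertical below 0.1 rad and z of bob_center in the frame of pan between 0.018 and 0.028 m and linear speed of each of bob, mallet below 0.02 m/s and height (world z) of mallet_center below 0.04 m); the robot touches nothing.
It fails at once if the mallet strikes or presses the rod with more than 30 N (contact force between mallet and rod above 30 N).
It fails at once if the bob is slammed on the balance (over 35 N) (contact force between bob and balance above 35 N).
It fails at once if a bystander is moved by more than 20 mm (distance of any of spare_rod_grip, weight_a, weight_b, instrument_box, weight_tray, marker, calculator from where it was at the start of the episode above 0.02 m).
It also fails if it takes over 72 s, if anything falls off the work surface, if the arm or the gripper's body presses on something with over 40 N, if the wrist force passes 120 N, or if a joint passes its speed limit or range.

## Robot

A 6-joint arm with a two-finger parallel gripper is mounted at the origin on the work surface. World frame = base frame: x ahead of the robot, y to its left, z up, the work surface at z = 0. Lengths are in mm, angles in rad, forces in N, time in s.
With the tool pointing down it reaches from about 350 to 725 mm from the base axis. Payload 4.3 kg.
Tool frame: the origin (TCP) lies midway between the tips of the shut fingers; the grasp point (between the pads) lies 19 mm behind it; z points along the fingers, y is the line along which they close (so a half turn about z gives the same grasp; the last joint's range is limited). The gripper opens to 85 mm and grips with 20 to 120 N. Pads are 22 mm wide; open, the fingers measure 114 mm over their backs; the gripper's body (76 mm by 85 mm) begins 54 mm behind the grasp point. The pads swing forward as they close: fully open they stand 13 mm farther back than shut.
Start: joints at [1.231, 0.377, 0.081, 1.274, 0, 1.46], TCP at [130.979, 559.921, 231.329] pointing down, gripper open.
Joint ranges: [-2.72, 2.72], [-0.84, 1.66], [-1.02, 1.22], [-1.77, 2.12], [-1.37, 1.28], [-3.14, 3.14]. Speed limits (rad/s): [2.57, 2.57, 3.14, 3.14, 3.14, 3.14].

## Interface

Orientations are given as a unit quaternion [w, x, y, z].
In Python, from rig import telemetry, snapshot, get_calibration, workorder gives the robot as it stands.
- The arm moves only by the tool carry_out, never from a script. Its argument "targets" is text: rows parted by semicolons, each of 7 numbers parted by spaces: the shift along the tool's x, y, z in m, then the turn, a rotation vector about the tool's x, y, z in degrees, then the finger opening in m, from 0 to 0.0854. In form: dx dy dz ax ay az fingers; .... A call has 1 to 5 rows; each row shifts and turns the commanded pose from where the row before left it, along the tool's axes as they then stand; what a row does not reach is not made up. A row lasts 1/12 s, in which the tool goes at most 41.7 mm and 7.16 degrees, less where a joint would pass 70% of its speed; a pose out of reach is approached as far as the arm can. A call with a gripper value outside its range is refused whole. The fingers move at their own pace and stop on an object; the grip force is fixed at half the most. Time passes only in rows, so rows that do not move let the fingers close. It gives the time, the measured TCP pose, the force, the opening and the grip force at its end, in the units of the state.
- telemetry.get_state(): the state, without advancing time (a new reading comes with each control period).
- snapshot(name): name is "side" or "top" or "wrist"; returns (picture, depth): 480x640x3 uint8, red, green, blue; 480x640 float32, mm along the optical axis (not along the pixel's ray), 0 where there is no reading.
- get_calibration(name): a dict with "fovy" (degrees; the focal length in pixels is half the picture's height over the tangent of half this angle, whatever the lens; pixels are square), "cx", "cy" (the principal point, pixels), "k1" (the pictures are not rectified: a ray, as slopes to the right and down, at radius r is drawn at 1 + k1 r^2 times it, then the intrinsics apply), "rvec" (rotation vector, rad) and "tvec" (3), from world to camera coordinates, as OpenCV has them. Camera axes: x right, y down, z forward; pixel columns grow to the right and rows downward; lengths in mm; the calibration is good to about 2 mm. A picture is of the moment at which its call begins: read the wrist's pose just before it. get_calibration takes no time and is no camera call; for the wrist camera it gives the pose at the moment of the call.
- workorder.job_done(): hands the job in; it is judged then, once.
The state is a dict: "time": time; "joint_pos": joint angles; "qvel": joint speeds; "effort": joint torques, N m; "tool_pos": TCP position; "tcp_rot": TCP orientation; "wrist_force": force on the tool from outside, world axes, zero at the start; "wrist_torque": the same for the moment, N m; "gripper_width": opening from 0.0 (shut) to 1.0 (fully open); "grasp_force": force on a finger pad.
Only numpy, scipy, OpenCV 4.12 (cv2) and the standard library are available. Lean on these libraries where they do the work, as an engineer would, in place of code of your own. Each camera call takes 0.05 s, during which the arm holds its last target. There are 200 camera calls.

## Working session

There is one attempt and no reset: what is moved stays moved. The work goes in short steps, Python scripts to look and compute and a tool call to move; the robot and the scene stay as the last step left them, time stands still between calls to the robot, and variables do not carry over. Pictures are saved under pics/ and viewed, at most 10 in all, crops included, and the job is handed in when it is done.

Besides the shell and the picture viewer there is one more tool, called after "Emit:" as a command line: name --argument value ..., lists and objects as JSON in quotes. carry_out: Moves the arm, as the interface text tells. Its arguments: {"type":"object","properties":{"targets":{"type":"string"}},"required":["targets"]}

```bash
mkdir -p pics; ls; cat > h.py <<'E'
import numpy as np, cv2
from rig import telemetry, snapshot, get_calibration, workorder
def cal(n):
    c=get_calibration(n); f=240/np.tan(np.radians(c["fovy"])/2)
    R=cv2.Rodrigues(np.array(c["rvec"],float))[0]; return f,c["cx"],c["cy"],c["k1"],R,np.array(c["tvec"],float).ravel()
def slopes(C,u,v):
    f,cx,cy,k1,R,t=C; x=(np.asarray(u,float)-cx)/f; y=(np.asarray(v,float)-cy)/f
    a,b=x.copy(),y.copy()
    for _ in range(15):
        s=1+k1*(a*a+b*b); a,b=x/s,y/s
    return a,b
def ray(C,u,v):
    a,b=slopes(C,u,v); R,t=C[4],C[5]
    d=np.stack([a,b,np.ones_like(a)],-1)@R; return -R.T@t,d
def onplane(C,u,v,z):
    o,d=ray(C,u,v); return o+d*((z-o[2])/d[...,2])[...,None]
def cloud(C,D):
    v,u=np.mgrid[0:480,0:640]; o,d=ray(C,u,v); return o+d*D[...,None]
E
python3 - <<'E'
from h import *
s=telemetry.get_state(); print({k:np.round(v,3).tolist() for k,v in s.items()})
for n in("top","side"):
    p,d=snapshot(n); np.savez(f"{n}.npz",p=p,d=d); cv2.imwrite(f"pics/{n}.png",p[...,::-1])
    C=cal(n); print(n,C[0],C[3],-C[4].T@C[5],C[4][2])
E
```

```text
pics
{'time': 0.0, 'joint_pos': [1.231, 0.378, 0.08, 1.274, 0.0, 1.46], 'qvel': [0.001, -0.001, -0.001, 0.002, -0.001, 0.001], 'effort': [0.001, -46.36, 26.988, 0.021, -0.0, -0.0], 'tool_pos': [130.746, 559.276, 230.333], 'tcp_rot': [-0.0, 0.115, 0.993, -0.001], 'wrist_force': [-0.134, -0.085, -0.369], 'wrist_torque': [-0.018, -0.014, 0.016], 'grasp_force': 0.0, 'gripper_width': 1.003}
top 538.6417661725468 -0.11971260310175927 [ 446.24689341  -15.85752805 1353.96436905] [ 0.09339469 -0.02568663 -0.99529776]
side 549.5773794109666 -0.04759622955063085 [451.19762685 681.47673856 964.42989579] [ 0.0949786  -0.62550131 -0.77442055]
```

View pics/top.png

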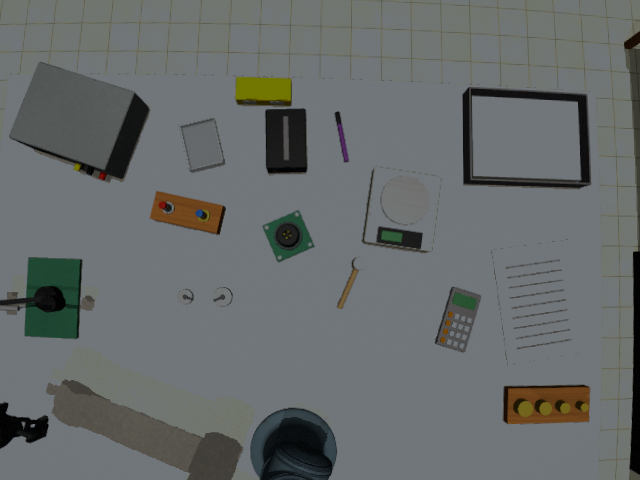

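View pics/side.png

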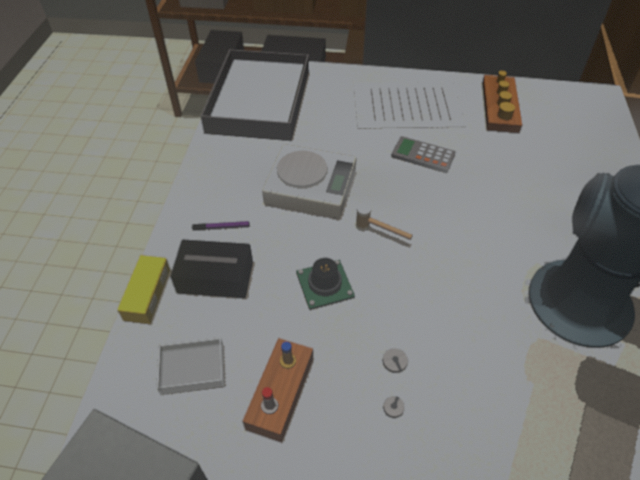

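The top view shows the red cap at (163,205), blue cap at (200,214), bob at (288,235), mallet head at (358,263) with its handle running to (342,305), and pan at (406,200). The side view shows the same objects: red cap (268,394), bob (325,268), mallet head (363,213), pan (302,168).

```bash
cat > m.py <<'E'
from h import *
def blob(mask,uv,r):
    m=np.zeros_like(mask,np.uint8); u,v=uv; m[v-r:v+r,u-r:u+r]=mask[v-r:v+r,u-r:u+r]
    n,l,s,c=cv2.connectedComponentsWithStats(m); k=1+np.argmax(s[1:,4]); return s[k],c[k],l==k
E
python3 - <<'E'
from m import *
for n,pts in(("top",dict(red=(163,205),blue=(200,214),bob=(288,235),mal=(358,263),pan=(406,200))),("side",dict(red=(268,394),blue=(287,347),bob=(325,268),mal=(363,213),pan=(302,168)))):
    z=np.load(n+".npz"); p=z["p"]; d=z["d"]; C=cal(n); hsv=cv2.cvtColor(p,cv2.COLOR_RGB2HSV); H,S,V=cv2.split(hsv)
    P=cloud(C,d); top=n=="top"
    for k,(u,v) in pts.items():
        print(n,k,hsv[v,u],P[v,u].round(1))
    masks=dict(red=((H<8)|(H>172))&(S>140),blue=(H>95)&(H<125)&(S>140),bob=V<60)
    for k,m in masks.items():
        s,c,_=blob(m,pts[k],22 if k=="bob" else 14); zz=dict(red=105,blue=105,bob=66)[k]; print(k,s,c.round(1),onplane(C,*c,zz).round(1))
    # depth-based top faces
    for k,zl,zh,r in(("red",98,112,14),("blue",98,112,14),("bob",60,72,25),("mal",54,66,18),("pan",61,69,45)):
        m=(P[...,2]>zl)&(P[...,2]<zh)&(d>0); s,c,l=blob(m,pts[k],r)
        q=P[l]; print(n,"depth",k,s,c.round(1),q.mean(0).round(1),((q.max(0)+q.min(0))/2).round(1),np.ptp(q,axis=0).round(0),np.median(q[:,2]).round(1))
E
```

```text
top red [  2 229 116] [ 446.2  -15.9 1354. ]
top blue [107 197 124] [570.1 229.5 106.4]
top bob [30  8 32] [531.9  25.8  21.5]
top mal [103  19 122] [ 466.1 -145.1   61.4]
top pan [ 80   7 116] [ 622.3 -260.8   58. ]
red [159 202   8   7  46] [162.4 204.9] [589.5 319.6 105. ]
blue [196 210   8   7  42] [199.4 213. ] [572.5 231.4 105. ]
bob [274 222  29  28 620] [288.  235.6] [527.7  24.3  66. ]
top depth red [158 202   9   8  48] [161.8 205.2] [588.9 321.2 103.7] [588.6 321.3 103.8] [16. 19. 10.] 103.7
top depth blue [195 210   9   7  41] [198.7 212.9] [572.9 233.1 104.3] [572.6 233.  104.1] [14. 18. 12.] 104.1
top depth bob [277 224  22  21 309] [287.1 233.9] [531.7  26.6  65.7] [531.6  25.8  66.1] [49. 51. 12.] 65.9
top depth mal [354 257  12  13 121] [359.4 262.7] [ 466.9 -148.7   60.2] [ 466.3 -148.8   60. ] [29. 27. 12.] 60.3
top depth pan [ 380  176   50   48 1586] [404.6 199.8] [ 621.7 -256.    65. ] [ 623.  -255.8   65. ] [116. 120.   8.] 65.1
side red [  1 160 145] [588.  325.9 106.1]
side blue [111 140 135] [571.6 237.  106.9]
side bob [16 69 78] [532.5  21.2  53.8]
side mal [ 60   2 133] [ 468.  -132.6   61.8]
side pan [ 15   8 133] [ 622.5 -252.4   65.9]
red [262 387  10  10  81] [266.5 391.5] [591.4 321.4 105. ]
blue [283 343   7   6  21] [285.7 345.6] [574.5 233.6 105. ]
bob [311 259  28  31 576] [324.5 275. ] [530.3  47.4  66. ]
side depth red [262 387  11  11 100] [266.9 392.3] [590.7 322.6 104.5] [590.8 321.6 103.1] [17. 18. 10.] 105.1
side depth blue [281 342  11  11  88] [285.9 346.8] [574.  235.4 104. ] [574.2 235.6 104.1] [17. 18. 11.] 104.3
side depth bob [312 258  26  22 408] [324.7 268.1] [532.2  30.   65.4] [532.4  29.4  65.7] [51. 54. 11.] 65.5
side depth mal [357 204  14  12 135] [363.6 209.2] [ 467.7 -146.1   59.5] [ 467.9 -147.3   59.7] [30. 33. 11.] 59.7
side depth pan [ 277  151   50   36 1379] [301.5 168.2] [ 623.7 -252.8   65.1] [ 624.3 -254.9   65. ] [119. 121.   8.] 65.1
```

```bash
python3 - <<'E'
import cv2
a=cv2.imread("pics/top.png")[170:320,140:400]; a=cv2.resize(a,None,fx=3,fy=3,interpolation=cv2.INTER_CUBIC)
cv2.imwrite("pics/topc.png",cv2.convertScaleAbs(a,alpha=1.6))
E
```

```text
(no output)
```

View pics/topc.png

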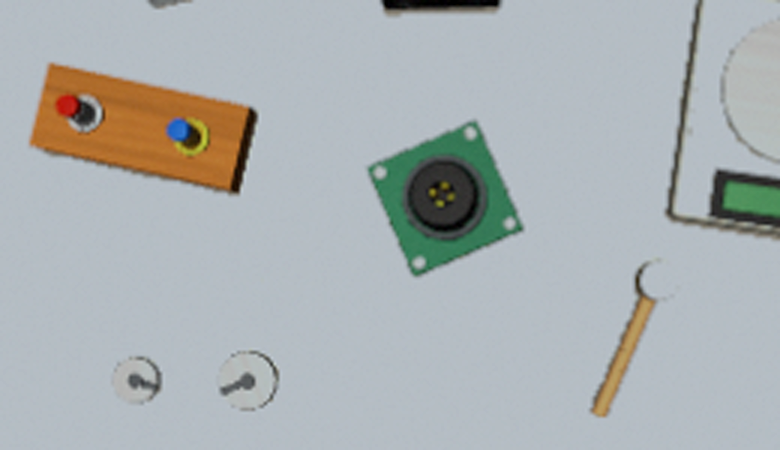

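The enlarged crop confirms these positions; the leaf spots in the bob sit at about (287.5,234.5) in the full picture. The estimates agree with the given heights and sizes:
- **Rod:** (590, 320.5)
- **Bob:** (532, 27)
- **Mallet:** (467, -148)
- **Pan:** (623, -255)

Next I move above the rod.

Emit:
carry_out --targets "-.0386 -.00985 .0046 0 0 0 .0854; -.0386 -.00985 .0046 0 0 0 .0854; -.0386 -.00985 .0046 0 0 0 .0854; -.0386 -.00985 .0046 0 0 0 .0854; -.0386 -.00985 .0046 0 0 0 .0854"

```text
time: 0.52
tool_pos: [308.7, 466.7, 207.7]
tcp_rot: [-0.0, 0.114, 0.993, -0.0]
wrist_force: [-0.7, -0.2, 0.2]
gripper_width: 1.004
grasp_force: 0.0
```

Emit:
carry_out --targets "-.0386 -.00985 .0046 0 0 0 .0854; -.0386 -.00985 .0046 0 0 0 .0854; -.0386 -.00985 .0046 0 0 0 .0854; -.0386 -.00985 .0046 0 0 0 .0854; -.0386 -.00985 .0046 0 0 0 .0854"

```text
time: 0.93
tool_pos: [485.7, 374.6, 184.7]
tcp_rot: [-0.0, 0.115, 0.993, -0.0]
wrist_force: [0.5, 0.6, 0.0]
gripper_width: 1.0
grasp_force: 0.0
```

Emit:
carry_out --targets "-.0386 -.00985 .0046 0 0 0 .0854; -.0386 -.00985 .0046 0 0 0 .0854; -.0386 -.00985 .0046 0 0 0 .0854; 0 0 0 0 0 0 .0854; 0 0 0 0 0 0 .0854"

```text
time: 1.35
tool_pos: [591.6, 319.1, 169.7]
tcp_rot: [-0.001, 0.116, 0.993, -0.0]
wrist_force: [-1.0, 0.2, -0.2]
gripper_width: 0.996
grasp_force: 0.0
```

```bash
cat >> h.py <<'E'
from scipy.spatial.transform import Rotation as Ro
def tcp():
    s=telemetry.get_state(); q=s["tcp_rot"]; return s,np.array(s["tool_pos"]),Ro.from_quat([q[1],q[2],q[3],q[0]]).as_matrix()
def go(x,y,z):
    s,p,R=tcp(); d=R.T@(np.array([x,y,z])-p); print("t",round(s["time"],2),"tcp",p.round(1),"F",np.round(s["wrist_force"],1),"tool delta m",(d/1000).round(4),"rows",np.linalg.norm(d)/41.7,"joints",np.round(s["joint_pos"],2),"xyaw",np.degrees(np.arctan2(R[1,0],R[0,0])).round(2),"tilt",R[:,2].round(4),"gw",round(s["gripper_width"],3))
E
python3 - <<'E'
from m import *
go(590,320.5,61)
C=cal("wrist"); p,d=snapshot("wrist"); np.savez("w1.npz",p=p,d=d); cv2.imwrite("pics/w1.png",p[...,::-1])
s,t,R=tcp(); print("cam in tool",R.T@(-C[4].T@C[5]-t),"axis in tool",R.T@C[4][2], C[0])
hsv=cv2.cvtColor(p,cv2.COLOR_RGB2HSV);H,S,V=cv2.split(hsv)
m=((H<8)|(H>172))&(S>140); s,c,l=blob(m,(320,240),240); print(s,c)
P=cloud(C,d); q=P[l&(d>0)]; q=q[q[:,2]>np.percentile(q[:,2],60)-1.5]; print(q.mean(0),np.ptp(q,axis=0),(q.max(0)+q.min(0))/2,np.percentile(q[:,2],[10,50,90]))
E
```

```text
t 1.35 tcp [591.6 319.1 169.7] F [-1.   0.2 -0.2] tool delta m [0.0017 0.0012 0.1087] rows 2.606437106192227 joints [0.4  0.6  0.29 1.26 0.   0.63] xyaw 166.62 tilt [-2.2e-03 -7.0e-04 -1.0e+00] gw 0.996
cam in tool [  80.56305882   -0.90972711 -141.57742511] axis in tool [-0.32212965 -0.00114105  0.94669488] 351.5525505105373
[308 237  27  30 648] [321.12345679 251.93364198]
[591.6452108  321.14440458 104.64321362] [17.19120853 17.11486277  3.23864305] [591.75093798 321.05939085 104.78373694] [103.74690113 104.66074805 105.46541898]
```

View pics/w1.png

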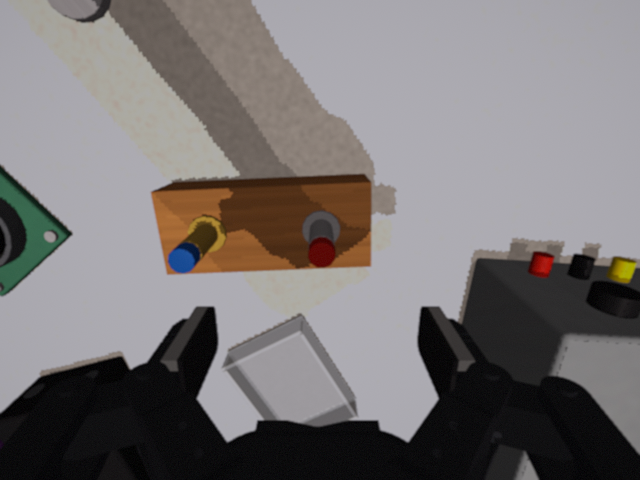

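The wrist view shows the red cap at (321,252), between the open fingers and clear of the spare rod. I descend and close.

Emit:
carry_out --targets ".001 .0017 .03 0 0 0 .0854; 0 0 .03 0 0 0 .0854; 0 0 .026 0 0 0 .0854; 0 0 .0155 0 0 0 .0854; 0 0 .0072 0 0 0 .0854"

```text
time: 1.82
tool_pos: [586.1, 323.2, 60.0]
tcp_rot: [-0.003, 0.114, 0.994, -0.001]
wrist_force: [-1.1, -0.6, 0.4]
gripper_width: 1.003
grasp_force: 0.0
```

Emit:
carry_out --targets "0 0 0 0 0 0 .01; 0 0 0 0 0 0 .01; 0 0 0 0 0 0 .01; 0 0 0 0 0 0 .01; 0 0 0 0 0 0 .01"

```text
time: 2.23
tool_pos: [590.9, 323.4, 64.5]
tcp_rot: [0.001, 0.115, 0.993, 0.001]
wrist_force: [-0.8, -0.1, -0.7]
gripper_width: 0.302
grasp_force: 0.0
```

Emit:
carry_out --targets "0 0 0 0 0 0 .01; 0 0 0 0 0 0 .01; 0 0 0 0 0 0 .01; 0 0 0 0 0 0 .01; 0 0 0 0 0 0 .01"

```text
time: 2.65
tool_pos: [590.7, 323.2, 64.3]
tcp_rot: [0.001, 0.115, 0.993, 0.001]
wrist_force: [-0.4, -0.6, 5.7]
gripper_width: 0.194
grasp_force: 58.4
```

Emit:
carry_out --targets "0 0 -.015 0 0 0 .01; 0 0 -.03 0 0 0 .01; 0 0 -.035 0 0 0 .01; 0 0 -.03 0 0 0 .01; 0 -.01 0 0 0 0 .01"

```text
time: 3.07
tool_pos: [591.1, 315.8, 180.1]
tcp_rot: [0.005, 0.114, 0.993, 0.003]
wrist_force: [1.3, 0.6, 0.3]
gripper_width: 0.197
grasp_force: 58.6
```

Emit:
carry_out --targets "-.0015 -.036 0 0 0 0 .01; -.0015 -.036 0 0 0 0 .01; -.0015 -.036 0 0 0 0 .01; -.0015 -.036 0 0 0 0 .01; -.0015 -.036 0 0 0 0 .01"

```text
time: 3.48
tool_pos: [552.9, 134.6, 172.4]
tcp_rot: [-0.0, 0.114, 0.993, -0.0]
wrist_force: [0.7, -0.9, -0.4]
gripper_width: 0.193
grasp_force: 58.8
```

Emit:
carry_out --targets "-.0015 -.036 0 0 0 0 .01; -.0015 -.036 0 0 0 0 .01; 0 -.026 0 0 0 0 .01; 0 -.013 0 0 0 0 .01; 0 0 0 0 0 0 .01"

```text
time: 3.9
tool_pos: [530.7, 25.0, 172.6]
tcp_rot: [-0.0, 0.117, 0.993, -0.0]
wrist_force: [0.4, 1.6, -0.6]
gripper_width: 0.195
grasp_force: 58.8
```

Emit:
carry_out --targets "0 0 0 0 0 0 .01; 0 0 0 0 0 0 .01; 0 0 0 0 0 0 .01"

```text
time: 4.15
tool_pos: [531.8, 28.6, 172.7]
tcp_rot: [0.0, 0.114, 0.994, 0.0]
wrist_force: [-0.2, 0.8, -1.0]
gripper_width: 0.193
grasp_force: 58.8
```

```bash
python3 - <<'E'
from m import *
go(532,27,140)
C=cal("wrist"); p,d=snapshot("wrist"); np.savez("w2.npz",p=p,d=d); cv2.imwrite("pics/w2.png",cv2.convertScaleAbs(p[...,::-1],alpha=1.5))
E
```

```text
t 4.15 tcp [531.8  28.6 172.7] F [-0.2  0.8 -1. ] tool delta m [-0.0005 -0.0015  0.0327] rows 0.7849243960534636 joints [-0.07  0.32 -0.16  1.09  0.    0.16] xyaw 166.93 tilt [ 1.e-04  6.e-04 -1.e+00] gw 0.193
```

View pics/w2.png

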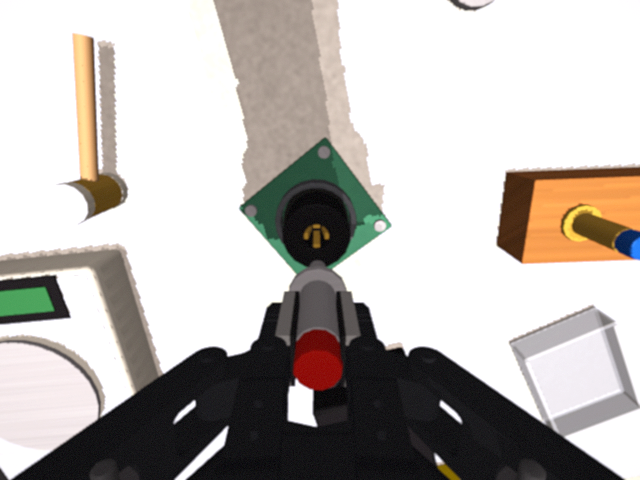

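The wrist view shows the rod held straight, with cap at (319,366) and tip at (317,265). The bob mouth with its leaves is at about (317,236). I measure the rod axis against the bob in this same camera.

```bash
python3 - <<'E'
from m import *
z=np.load("w2.npz");p=z["p"];d=z["d"];C=cal("wrist");P=cloud(C,d)
hsv=cv2.cvtColor(p,cv2.COLOR_RGB2HSV);H,S,V=cv2.split(hsv); s,t,R=tcp()
def rel(q): return (R.T@(q-t).T).T
def circ(q):
    A=np.c_[2*q[:,:2],np.ones(len(q))]; x=np.linalg.lstsq(A,(q[:,:2]**2).sum(1),rcond=None)[0]; return x[:2],np.sqrt(x[2]+x[0]**2+x[1]**2)
# cap top
m=((H<8)|(H>172))&(S>140); s_,c,l=blob(m,(319,366),60); q=P[l&(d>0)]; zt=np.percentile(q[:,2],90); f=q[q[:,2]>zt-2.5]; print("cap",s_,c.round(1),zt.round(1),((f.max(0)+f.min(0))/2).round(1),np.ptp(f,axis=0).round(1),rel(f.mean(0)).round(1))
# collar points (grey, z in collar range) & tip
zc=t[2]-19.3
for a,b in((zc+0,zc+5.5),(zc-15,zc-2),(zc-33,zc-15)):
    m=(P[...,2]>a)&(P[...,2]<b)&(np.hypot(P[...,0]-t[0],P[...,1]-t[1])<20)&(d>0); q=rel(P[m]); print("rod band",len(q),q.mean(0).round(1),q.min(0).round(1),q.max(0).round(1))
m=(abs(P[...,2]-66)<3)&(np.hypot(P[...,0]-532,P[...,1]-28)<32)&(d>0)
q=P[m]; h=cv2.convexHull(q[:,:2].astype(np.float32))[:,0]; print("bobtop",len(q),np.median(q[:,2]),q.mean(0).round(1),((q.max(0)+q.min(0))/2).round(1),np.ptp(q,axis=0).round(1),cv2.minEnclosingCircle(h))
# image-based outline of bob: dark
s_,c,l=blob(V<70,(317,225),45); print("dark",s_,c)
for r in range(205,270,5): print(r,[ (int(u),int(V[r,u])) for u in range(268,368,6)])
E
```

```text
cap [ 292  330   52   62 2487] [317.6 360.2] 213.6 [533.7  27.9 212.9] [18.2 17.8  3.5] [ -1.   -0.1 -40.3]
rod band 799 [ 7.3 -0.3 15.1] [ -0.4 -14.6  13.8] [13.1 14.2 19.1]<stdin>:12: RuntimeWarning: Mean of empty slice.
  ret = um.true_divide(
Traceback (most recent call last):
ValueError: zero-size array to reduction operation minimum which has no identity
```

```bash
python3 - <<'E'
import cv2
a=cv2.imread("pics/w2.png")[160:410,230:410]; cv2.imwrite("pics/w2c.png",cv2.resize(a,None,fx=2.4*1.33/1.33,fy=2.4,interpolation=cv2.INTER_NEAREST))
E
```

```text
(no output)
```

View pics/w2c.png

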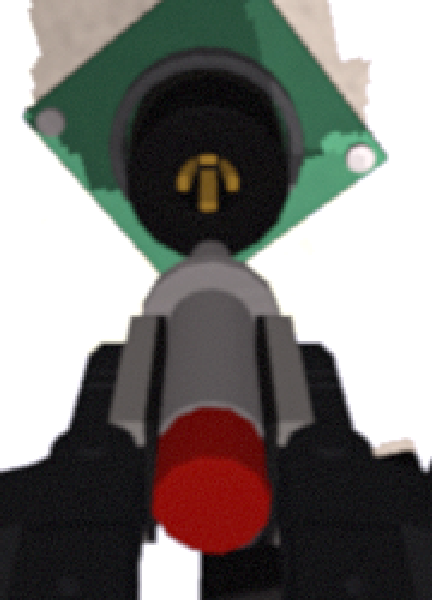

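The crop shows the rod upright, its collar and tip symmetric about column ~317.5, with the bob ellipse centred at about (316,225).

```bash
python3 - <<'E'
from m import *
z=np.load("w2.npz");p=z["p"];d=z["d"];C=cal("wrist");P=cloud(C,d)
H,S,V=cv2.split(cv2.cvtColor(p,cv2.COLOR_RGB2HSV)); s,t,R=tcp()
print("t",t)
q=P[261:266:2,317]; print("tip px",(R.T@(q-t).T).T.round(1))
print("tip front ray", (R.T@(onplane(C,317.5,260.5,t[2]-52.3)-t)).round(1))
m=(abs(P[...,2]-66)<5)&(np.hypot(P[...,0]-532,P[...,1]-28)<34)&(d>0)
q=P[m]; zm=np.median(q[:,2]); h=cv2.convexHull(q[abs(q[:,2]-zm)<3][:,:2].astype(np.float32))[:,0]; print("bobtop",len(q),zm,cv2.minEnclosingCircle(h))
ys=[(r,[(int(u)) for u in np.flatnonzero((P[r,:,2]>60)&(P[r,:,2]<75)&(d[r]>0)&(abs(np.arange(640)-317)<60))[[0,-1]]]) for r in range(200,262,6) if ((P[r,260:375,2]>60)&(P[r,260:375,2]<75)).any()]; print(ys)
for r,(a,b) in ys: print(r,onplane(C,np.array([a-.5,b+.5]),np.array([r,r]),66).round(1)[:,:2].tolist())
g=((H>12)&(H<32)&(S>120)).astype(np.uint8); s_,c,l=blob(g,(317,238),25); print("leaves",s_,c,onplane(C,*c,60).round(1))
for n in("top","side"):
    zz=np.load(n+".npz"); HH,SS,VV=cv2.split(cv2.cvtColor(zz["p"],cv2.COLOR_RGB2HSV)); Cn=cal(n); u,v=((288,235),(325,266))[n=="side"]
    s_,c,l=blob((HH>12)&(HH<35)&(SS>70),(u,v),9); 
    m=np.zeros((480,640),bool); m[v-9:v+9,u-9:u+9]=True; k=m&(HH>12)&(HH<35)&(SS>70); vv,uu=np.nonzero(k); print(n,k.sum(),uu.mean(),vv.mean(),onplane(Cn,uu.mean(),vv.mean(),62).round(1))
E
```

```text
t [531.76691278  28.59746505 172.67905982]
tip px [[ 3.  -0.5 47.4]
 [ 3.2 -0.5 44. ]
 [ 3.7 -0.5 40. ]]
tip front ray [ 1.3 -0.2 52.3]
bobtop 3081 65.39518156471013 ((533.6954956054688, 27.215715408325195), 25.966278076171875)
[(206, [300, 332]), (212, [292, 340]), (218, [287, 346]), (224, [285, 348]), (230, [283, 350]), (236, [283, 350]), (242, [283, 349]), (248, [286, 347]), (254, [289, 343]), (260, [295, 338])]
206 [[507.8, 20.6], [513.2, 43.9]]
212 [[510.9, 13.8], [519.0, 48.7]]
218 [[514.4, 9.1], [524.4, 52.0]]
224 [[518.5, 6.5], [529.2, 52.5]]
230 [[522.7, 3.9], [534.1, 53.1]]
236 [[527.2, 2.7], [538.7, 52.1]]
242 [[531.8, 1.4], [543.2, 50.5]]
248 [[537.0, 2.4], [547.6, 48.1]]
254 [[542.2, 3.4], [551.7, 44.1]]
260 [[548.0, 6.6], [555.7, 39.4]]
leaves [302 223  28  26 429] [315.92307692 234.36829837] [533.6  26.8  60. ]
top 44 286.70454545454544 234.04545454545453 [531.5  27.7  62. ]
side 17 325.1764705882353 266.88235294117646 [531.8  24.3  62. ]
```

The rod axis agrees with the bob mouth to within about 0.8 mm in y. I correct that and descend.

Emit:
carry_out --targets "-.0002 -.0008 .018 0 0 0 .01; 0 0 .018 0 0 0 .01; 0 0 .01 0 0 0 .01; 0 0 .004 0 0 0 .01; 0 0 0 0 0 0 .01"

```text
time: 4.62
tool_pos: [530.6, 27.2, 121.7]
tcp_rot: [-0.001, 0.114, 0.993, 0.0]
wrist_force: [-0.5, -0.1, -1.6]
gripper_width: 0.194
grasp_force: 58.8
```

Emit:
carry_out --targets "0 0 .003 0 0 0 .01; 0 0 .003 0 0 0 .01; 0 0 .003 0 0 0 .01; 0 0 .003 0 0 0 .01; 0 0 0 0 0 0 .01"

```text
time: 5.03
tool_pos: [531.3, 26.5, 110.4]
tcp_rot: [-0.0, 0.115, 0.993, 0.0]
wrist_force: [-0.3, 0.6, -0.7]
gripper_width: 0.194
grasp_force: 58.8
```

Emit:
carry_out --targets "0 0 .002 0 0 0 .01; 0 0 .002 0 0 0 .01; 0 0 .002 0 0 0 .01; 0 0 0 0 0 0 .01; 0 0 0 0 0 0 .01"

```text
time: 5.45
tool_pos: [531.6, 26.7, 104.7]
tcp_rot: [0.0, 0.115, 0.993, 0.0]
wrist_force: [-0.8, 0.8, -0.9]
gripper_width: 0.198
grasp_force: 58.7
```

Emit:
carry_out --targets "0 0 .002 0 0 0 .01; 0 0 .002 0 0 0 .01; 0 0 0 0 0 0 .01"

```text
time: 5.7
tool_pos: [531.6, 26.8, 100.6]
tcp_rot: [0.0, 0.115, 0.993, 0.0]
wrist_force: [0.7, 2.1, -1.1]
gripper_width: 0.194
grasp_force: 58.7
```

Emit:
carry_out --targets "0 0 .0015 0 0 0 .01; 0 0 .0015 0 0 0 .01; 0 0 0 0 0 0 .01"

```text
time: 5.95
tool_pos: [531.6, 26.8, 97.7]
tcp_rot: [0.0, 0.115, 0.993, 0.0]
wrist_force: [-0.0, 2.1, -0.1]
gripper_width: 0.195
grasp_force: 58.8
```

Emit:
carry_out --targets "0 .0004 .001 0 0 0 .01; 0 .0002 .001 0 0 0 .01; 0 0 .0005 0 0 0 .01; 0 0 0 0 0 0 .01"

```text
time: 6.28
tool_pos: [531.6, 27.2, 95.2]
tcp_rot: [-0.0, 0.115, 0.993, 0.0]
wrist_force: [0.6, 1.9, 0.3]
gripper_width: 0.196
grasp_force: 58.8
```

Emit:
carry_out --targets "0 .0002 .001 0 0 0 .01; 0 0 0 0 0 0 .01"

```text
time: 6.45
tool_pos: [531.7, 27.3, 94.2]
tcp_rot: [-0.0, 0.115, 0.993, 0.0]
wrist_force: [-0.7, 2.6, 1.4]
gripper_width: 0.191
grasp_force: 58.8
```

Emit:
carry_out --targets "0 0 0 0 0 0 .0854; 0 0 0 0 0 0 .0854; 0 0 0 0 0 0 .0854; 0 0 0 0 0 0 .0854; 0 0 0 0 0 0 .0854"

```text
time: 6.87
tool_pos: [531.6, 27.1, 94.3]
tcp_rot: [-0.0, 0.115, 0.993, -0.0]
wrist_force: [-0.4, -0.5, 0.6]
gripper_width: 0.888
grasp_force: 0.0
```

Emit:
carry_out --targets "0 0 0 0 0 0 .0854; 0 0 -.02 0 0 0 .0854; 0 0 -.035 0 0 0 .0854; 0 0 -.03 0 0 0 .0854; 0 0 -.01 0 0 0 .0854"

```text
time: 7.28
tool_pos: [534.0, 27.1, 193.9]
tcp_rot: [0.003, 0.115, 0.993, 0.0]
wrist_force: [0.9, -0.4, 0.2]
gripper_width: 0.997
grasp_force: 0.0
```

```bash
cat > rb.py <<'E'
from m import *
def look(f):
    C=cal("wrist"); p,d=snapshot("wrist"); np.savez(f+".npz",p=p,d=d); cv2.imwrite("pics/"+f+".png",cv2.convertScaleAbs(p[...,::-1],alpha=1.5))
    return C,p,d,cloud(C,d)
def cap(P,d,p,uv=(320,240),r=239,big=0):
    H,S,V=cv2.split(cv2.cvtColor(p,cv2.COLOR_RGB2HSV)); m=(((H<8)|(H>172))&(S>140)&(np.hypot(P[...,0]-532,P[...,1]-27)<25)).astype(np.uint8)
    q=P[(m>0)&(d>0)]; zt=np.percentile(q[:,2],85); f=q[q[:,2]>zt-2.5]; return (f.max(0)+f.min(0))/2,np.median(f[:,2])
E
python3 - <<'E'
from rb import *
go(467,-148,120)
C,p,d,P=look("w3"); print("cap",cap(P,d,p))
r=np.hypot(P[...,0]-532,P[...,1]-27)
q=P[(r<34)&(d>0)]; q=q[abs(q[:,2]-65.5)<3]; h=cv2.convexHull(q[:,:2].astype(np.float32)); print("bob",np.median(q[:,2]),cv2.minEnclosingCircle(h))
q=P[(r<17)&(d>0)&(P[...,2]>68)&(P[...,2]<120)]; print(np.histogram(q[:,2],bins=np.arange(68,100,2)))
# mallet from top view: handle
z=np.load("top.npz"); pp=z["p"];Ct=cal("top");H,S,V=cv2.split(cv2.cvtColor(pp,cv2.COLOR_RGB2HSV))
m=(H>5)&(H<25)&(S>70); s,c,l=blob(m,(350,285),24); vv,uu=np.nonzero(l); Q=onplane(Ct,uu,vv,34); v=cv2.fitLine(Q[:,:2].astype(np.float32),cv2.DIST_L2,0,.01,.01).ravel(); print("handle",s,v,np.degrees(np.arctan2(v[1],v[0])))
z=np.load("side.npz"); pp=z["p"];Ct=cal("side");H,S,V=cv2.split(cv2.cvtColor(pp,cv2.COLOR_RGB2HSV))
m=(H>5)&(H<25)&(S>70); s,c,l=blob(m,(390,228),26); vv,uu=np.nonzero(l); Q=onplane(Ct,uu,vv,34); v=cv2.fitLine(Q[:,:2].astype(np.float32),cv2.DIST_L2,0,.01,.01).ravel(); print("handle",s,v,np.degrees(np.arctan2(v[1],v[0])))
E
```

```text
t 7.28 tcp [534.   27.1 193.9] F [ 0.9 -0.4  0.2] tool delta m [ 0.0259 -0.1858  0.0735] rows 4.832257797340241 joints [-0.07  0.3  -0.12  1.14 -0.    0.16] xyaw 166.84 tilt [ 6.7e-03 -6.0e-04 -1.0e+00] gw 0.997
cap (array([532.86841477,  33.51005323, 202.4002044 ]), np.float64(134.8085230606531))
bob 65.14553250391228 ((533.4688110351562, 26.90941047668457), 25.798480987548828)
(array([  0,   0,   0,   4,  26, 297, 221,  16,  15,  18,  17,  24,  16,
        22,  16]), array([68, 70, 72, 74, 76, 78, 80, 82, 84, 86, 88, 90, 92, 94, 96, 98]))
handle [338 262  20  47 215] [ 9.3211436e-01 -3.6216399e-01  4.0662915e+02 -1.2313671e+02] -21.233152
handle [368 218  43  20 164] [ 9.23508584e-01 -3.83577794e-01  4.07567261e+02 -1.22048615e+02] -22.555475
```

The rod stands on its own, collar about 9.7 mm up and axis within 1 mm. Next is the mallet.

Emit:
carry_out --targets "0 0 0 0 0 4.4 .0854; 0 0 0 0 0 4.4 .0854; -.001 -.034 0 0 0 0 .0854; -.001 -.038 0 0 0 0 .0854; -.001 -.038 0 0 0 0 .0854"

```text
time: 7.75
tool_pos: [492.3, -76.2, 187.9]
tcp_rot: [-0.001, 0.189, 0.982, -0.0]
wrist_force: [0.0, -1.5, 0.1]
gripper_width: 0.999
grasp_force: 0.0
```

Emit:
carry_out --targets "-.001 -.038 .015 0 0 0 .0854; -.001 -.025 .03 0 0 0 .0854; 0 -.013 .02 0 0 0 .0854; 0 0 0 0 0 0 .0854; 0 0 0 0 0 0 .0854"

```text
time: 8.17
tool_pos: [464.7, -146.6, 122.4]
tcp_rot: [-0.002, 0.191, 0.982, 0.001]
wrist_force: [0.9, -0.4, 0.4]
gripper_width: 1.002
grasp_force: 0.0
```

```bash
python3 - <<'E'
from rb import *
go(467,-147.3,26)
C,p,d,P=look("w4")
m=(abs(P[...,2]-60)<4)&(np.hypot(P[...,0]-467,P[...,1]+147)<24)&(d>0); q=P[m]; h=cv2.convexHull(q[:,:2].astype(np.float32)); print(len(q),np.median(q[:,2]),cv2.minEnclosingCircle(h),(q.max(0)+q.min(0))/2,np.ptp(q,axis=0))
H,S,V=cv2.split(cv2.cvtColor(p,cv2.COLOR_RGB2HSV)); 
m=(abs(P[...,2]-34)<5)&(d>0)&(np.hypot(P[...,0]-467,P[...,1]+147)<125)&(np.hypot(P[...,0]-467,P[...,1]+147)>22)&(P[...,0]<467)&(H>5)&(H<25)&(S>70); Q=P[m]; v=cv2.fitLine(Q[:,:2].astype(np.float32),cv2.DIST_L2,0,.01,.01).ravel(); print(len(Q),v,np.degrees(np.arctan2(v[1],v[0])))
E
```

```text
t 8.17 tcp [ 464.7 -146.6  122.4] F [ 0.9 -0.4  0.4] tool delta m [-0.0029  0.0002  0.0964] rows 2.312021045458422 joints [-0.44  0.27 -0.36  0.94  0.   -0.05] xyaw 157.93 tilt [-0.0042  0.0025 -1.    ] gw 1.002
1848 59.62684001254161 ((468.8914489746094, -149.24807739257812), 16.10158348083496) [ 469.01484718 -149.41038812   58.83299525] [31.91207407 31.68756709  5.63779774]
3006 [ 9.2499709e-01 -3.7997416e-01  3.9961246e+02 -1.2094355e+02] -22.33208
```

Emit:
carry_out --targets "-.0026 -.0008 .03 0 0 0 .0854; 0 0 .03 0 0 0 .0854; 0 0 .022 0 0 0 .0854; 0 0 .012 0 0 0 .0854; 0 0 0 0 0 0 .0854"

```text
time: 8.63
tool_pos: [468.1, -147.0, 28.7]
tcp_rot: [-0.001, 0.189, 0.982, 0.001]
wrist_force: [-0.0, 0.8, -0.8]
gripper_width: 1.002
grasp_force: 0.0
```

Emit:
carry_out --targets "0 0 0 0 0 0 .0854; 0 0 0 0 0 0 .025; 0 0 0 0 0 0 .025; 0 0 0 0 0 0 .025; 0 0 0 0 0 0 .025"

```text
time: 9.05
tool_pos: [469.8, -149.1, 31.3]
tcp_rot: [0.001, 0.19, 0.982, -0.0]
wrist_force: [-0.5, -0.3, -1.1]
gripper_width: 0.456
grasp_force: 0.0
```

Emit:
carry_out --targets "0 0 0 0 0 0 .025; 0 0 0 0 0 0 .025; 0 0 0 0 0 0 .025; 0 0 0 0 0 0 .025; 0 0 0 0 0 0 .025"

```text
time: 9.47
tool_pos: [469.6, -149.2, 31.2]
tcp_rot: [0.001, 0.191, 0.982, -0.0]
wrist_force: [-0.2, -0.4, 5.5]
gripper_width: 0.349
grasp_force: 58.7
```

Emit:
carry_out --targets "0 0 -.015 0 0 0 .025; 0 0 -.03 0 0 0 .025; 0 0 -.035 0 0 0 .025; .0003 .01 -.035 0 0 0 .025; .001 .025 -.025 0 0 0 .025"

```text
time: 9.88
tool_pos: [480.7, -117.7, 172.8]
tcp_rot: [0.001, 0.193, 0.981, -0.001]
wrist_force: [2.0, 0.7, -2.7]
gripper_width: 0.353
grasp_force: 59.9
```

Emit:
carry_out --targets ".001 .035 -.014 0 0 0 .025; .001 .038 0 0 0 0 .025; .001 .036 0 0 0 0 .025; .001 .026 0 0 0 0 .025; .001 .0176 0 0 0 0 .025"

```text
time: 10.3
tool_pos: [533.3, 30.3, 183.8]
tcp_rot: [-0.001, 0.189, 0.982, 0.0]
wrist_force: [0.3, -0.6, -2.2]
gripper_width: 0.349
grasp_force: 60.0
```

Emit:
carry_out --targets "0 0 0 0 0 0 .025; 0 0 0 0 0 0 .025; 0 0 0 0 0 0 .025; 0 0 0 0 0 0 .025"

```text
time: 10.63
tool_pos: [532.6, 26.6, 183.9]
tcp_rot: [-0.001, 0.191, 0.982, -0.0]
wrist_force: [0.5, -0.4, -2.5]
gripper_width: 0.352
grasp_force: 60.1
```

```bash
python3 - <<'E'
from rb import *
go(534.1,27.1,176)
C,p,d,P=look("w5")
E
```

```text
t 10.63 tcp [532.6  26.6 183.9] F [ 0.5 -0.4 -2.5] tool delta m [-0.0012  0.001   0.0079] rows 0.19449397128575951 joints [-0.07  0.31 -0.14  1.12 -0.    0.32] xyaw 157.96 tilt [-1.1e-03 -2.0e-04 -1.0e+00] gw 0.352
```

View pics/w5.png

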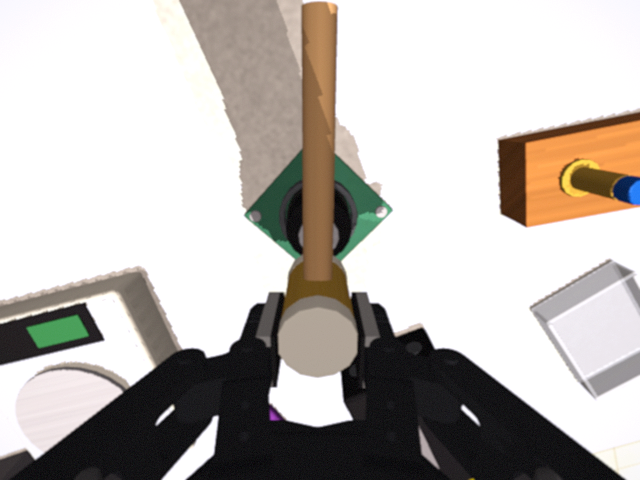

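The wrist view shows the mallet head (317,335) held square over the rod, its collar visible at (320,240) under the handle. I descend to contact.

Emit:
carry_out --targets "-.0012 .001 .006 0 0 0 .025; 0 0 .005 0 0 0 .025; 0 0 .003 0 0 0 .025; 0 0 0 0 0 0 .025; 0 0 0 0 0 0 .025"

```text
time: 11.1
tool_pos: [534.2, 27.9, 169.8]
tcp_rot: [-0.001, 0.191, 0.982, -0.0]
wrist_force: [0.5, -0.2, -2.2]
gripper_width: 0.355
grasp_force: 60.1
```

Emit:
carry_out --targets "0 0 .001 0 0 0 .025; 0 0 .001 0 0 0 .025; 0 0 0 0 0 0 .025"

```text
time: 11.35
tool_pos: [534.7, 28.0, 168.2]
tcp_rot: [0.0, 0.19, 0.982, 0.0]
wrist_force: [0.4, 0.5, -3.1]
gripper_width: 0.351
grasp_force: 60.1
```

Emit:
carry_out --targets "0 0 .001 0 0 0 .025; 0 0 .001 0 0 0 .025; 0 0 0 0 0 0 .025"

```text
time: 11.6
tool_pos: [534.7, 28.1, 166.2]
tcp_rot: [0.0, 0.191, 0.982, 0.0]
wrist_force: [-0.0, -0.3, -1.8]
gripper_width: 0.351
grasp_force: 60.1
```

Emit:
carry_out --targets "0 0 .001 0 0 0 .025; 0 0 .0005 0 0 0 .025; 0 0 0 0 0 0 .025"

```text
time: 11.85
tool_pos: [534.9, 28.1, 165.0]
tcp_rot: [0.0, 0.191, 0.982, 0.0]
wrist_force: [0.0, 0.9, -1.6]
gripper_width: 0.353
grasp_force: 60.1
```

Emit:
carry_out --targets "0 0 .001 0 0 0 .025; 0 0 .0005 0 0 0 .025; 0 0 0 0 0 0 .025"

```text
time: 12.1
tool_pos: [535.0, 28.1, 163.5]
tcp_rot: [0.0, 0.191, 0.982, 0.0]
wrist_force: [0.1, 0.3, 1.4]
gripper_width: 0.346
grasp_force: 60.1
```

Emit:
carry_out --targets "0 0 .001 0 0 0 .025; 0 0 .0005 0 0 0 .025; 0 0 0 0 0 0 .025"

```text
time: 12.35
tool_pos: [535.0, 28.0, 162.1]
tcp_rot: [0.0, 0.191, 0.982, 0.0]
wrist_force: [0.1, 1.0, 3.1]
gripper_width: 0.352
grasp_force: 60.3
```

Emit:
carry_out --targets "0 0 .001 0 0 0 .025; 0 0 .001 0 0 0 .025; 0 0 0 0 0 0 .025"

```text
time: 12.6
tool_pos: [535.0, 28.0, 160.0]
tcp_rot: [0.0, 0.191, 0.982, 0.0]
wrist_force: [-0.5, 0.2, 3.5]
gripper_width: 0.352
grasp_force: 60.5
```

Emit:
carry_out --targets "0 0 .001 0 0 0 .025; 0 0 .001 0 0 0 .025; 0 0 0 0 0 0 .025"

```text
time: 12.85
tool_pos: [535.2, 28.0, 158.3]
tcp_rot: [0.001, 0.191, 0.982, 0.0]
wrist_force: [-0.4, 0.4, 6.6]
gripper_width: 0.352
grasp_force: 60.6
```

Emit:
carry_out --targets "0 0 .001 0 0 0 .025; 0 0 .001 0 0 0 .025; 0 0 0 0 0 0 .025"

```text
time: 13.1
tool_pos: [535.4, 28.0, 156.7]
tcp_rot: [0.001, 0.191, 0.982, 0.0]
wrist_force: [-1.6, 0.5, 8.3]
gripper_width: 0.349
grasp_force: 60.8
```

Emit:
carry_out --targets "0 0 .001 0 0 0 .025; 0 0 .0005 0 0 0 .025; 0 0 0 0 0 0 .025"

```text
time: 13.35
tool_pos: [535.6, 28.0, 155.6]
tcp_rot: [0.001, 0.191, 0.982, 0.0]
wrist_force: [-0.3, 0.1, 9.6]
gripper_width: 0.351
grasp_force: 61.0
```

Emit:
carry_out --targets "0 0 .001 0 0 0 .025; 0 0 .0005 0 0 0 .025; 0 0 0 0 0 0 .025"

```text
time: 13.6
tool_pos: [535.8, 27.9, 154.4]
tcp_rot: [0.002, 0.191, 0.982, 0.0]
wrist_force: [-1.8, 0.5, 11.4]
gripper_width: 0.345
grasp_force: 61.1
```

Emit:
carry_out --targets "0 0 .001 0 0 0 .025; 0 0 0 0 0 0 .025"

```text
time: 13.77
tool_pos: [535.9, 27.9, 153.5]
tcp_rot: [0.002, 0.191, 0.982, 0.0]
wrist_force: [-0.9, 0.9, 12.4]
gripper_width: 0.347
grasp_force: 61.3
```

Emit:
carry_out --targets "0 0 .001 0 0 0 .025; 0 0 0 0 0 0 .025"

```text
time: 13.93
tool_pos: [536.1, 27.9, 152.7]
tcp_rot: [0.002, 0.191, 0.982, 0.0]
wrist_force: [-1.4, 0.1, 12.8]
gripper_width: 0.35
grasp_force: 61.4
```

Emit:
carry_out --targets "0 0 .001 0 0 0 .025; 0 0 0 0 0 0 .025"

```text
time: 14.1
tool_pos: [536.3, 27.9, 152.1]
tcp_rot: [0.002, 0.191, 0.982, 0.0]
wrist_force: [-1.9, -0.6, 15.4]
gripper_width: 0.352
grasp_force: 61.7
```

Emit:
carry_out --targets "0 0 .001 0 0 0 .025; 0 0 0 0 0 0 .025"

```text
time: 14.27
tool_pos: [536.5, 27.9, 151.6]
tcp_rot: [0.003, 0.191, 0.982, 0.0]
wrist_force: [-2.3, 0.7, 17.4]
gripper_width: 0.351
grasp_force: 61.9
```

Emit:
carry_out --targets "0 0 .001 0 0 0 .025; 0 0 0 0 0 0 .025"

```text
time: 14.43
tool_pos: [536.9, 27.8, 151.0]
tcp_rot: [0.003, 0.191, 0.982, 0.0]
wrist_force: [-3.3, -0.3, 20.3]
gripper_width: 0.351
grasp_force: 62.2
```

Emit:
carry_out --targets "0 0 .0008 0 0 0 .025; 0 0 0 0 0 0 .025"

```text
time: 14.6
tool_pos: [537.1, 27.7, 150.6]
tcp_rot: [0.003, 0.191, 0.982, 0.0]
wrist_force: [-3.0, 0.5, 22.1]
gripper_width: 0.352
grasp_force: 62.4
```

Emit:
carry_out --targets "0 0 -.003 0 0 0 .025; 0 0 -.003 0 0 0 .025; 0 0 -.004 0 0 0 .025; 0 0 -.008 0 0 0 .025; 0 0 -.015 0 0 0 .025"

```text
time: 15.02
tool_pos: [532.2, 28.1, 177.8]
tcp_rot: [-0.003, 0.191, 0.982, -0.0]
wrist_force: [0.2, 1.1, -2.7]
gripper_width: 0.351
grasp_force: 60.2
```

Emit:
carry_out --targets "0 0 -.015 0 0 0 .025; 0 0 0 0 0 0 .025; 0 0 0 0 0 0 .025; 0 0 0 0 0 0 .025"

```text
time: 15.35
tool_pos: [533.9, 28.0, 193.7]
tcp_rot: [-0.001, 0.191, 0.982, -0.0]
wrist_force: [-0.1, 0.9, -3.0]
gripper_width: 0.347
grasp_force: 60.2
```

```bash
python3 - <<'E'
from rb import *
go(534.1,27.1,176)
for n in("side","wrist"):
    C=cal(n); p,d=snapshot(n); np.savez("h_"+n+".npz",p=p,d=d); P=cloud(C,d)
    r=np.hypot(P[...,0]-532,P[...,1]-28); q=P[(r<32)&(d>0)]
    hs,b=np.histogram(q[:,2],bins=np.arange(56,150,2)); print(n,[(int(a),int(c)) for a,c in zip(b,hs) if c])
    H,S,V=cv2.split(cv2.cvtColor(p,cv2.COLOR_RGB2HSV)); m=(((H<8)|(H>172))&(S>140)&(r<25)&(d>0)); q=P[m]; 
    if len(q): print("cap z pct",np.percentile(q[:,2],[2,20,50,80,98]).round(1),len(q))
    cv2.imwrite("pics/h_"+n+".png",p[...,::-1])
a=cv2.imread("pics/h_side.png")[170:300,260:400]; b=cv2.imread("pics/h_wrist.png")[160:420,240:400]
a=cv2.resize(a,(560,520),interpolation=cv2.INTER_CUBIC);b=cv2.resize(b,(240,520)); cv2.imwrite("pics/hc.png",cv2.convertScaleAbs(np.hstack([a,b]),alpha=1.6))
E
```

```text
t 15.35 tcp [533.9  28.  193.7] F [-0.1  0.9 -3. ] tool delta m [-0.0006 -0.0008  0.0177] rows 0.42467563223300697 joints [-0.07  0.31 -0.11  1.15 -0.    0.32] xyaw 158.03 tilt [-2.2e-03  1.0e-04 -1.0e+00] gw 0.347
side [(56, 13), (58, 14), (60, 18), (62, 58), (64, 88), (66, 92), (68, 43), (70, 38), (72, 14), (74, 2), (76, 7), (78, 8), (80, 6), (82, 5), (84, 7), (86, 4), (88, 7), (90, 6), (92, 1), (94, 5), (96, 5), (98, 7), (100, 7), (102, 6), (104, 4), (106, 6), (108, 4), (110, 8), (112, 6), (114, 5), (116, 7), (118, 5), (120, 6), (122, 18), (124, 19), (126, 15), (128, 6)]
wrist [(56, 11), (58, 9), (60, 14), (62, 79), (64, 971), (66, 113), (68, 34), (70, 66)]
cap z pct [ 79.8 213.7 225.2 227.5 279.7] 6
```

View pics/hc.png

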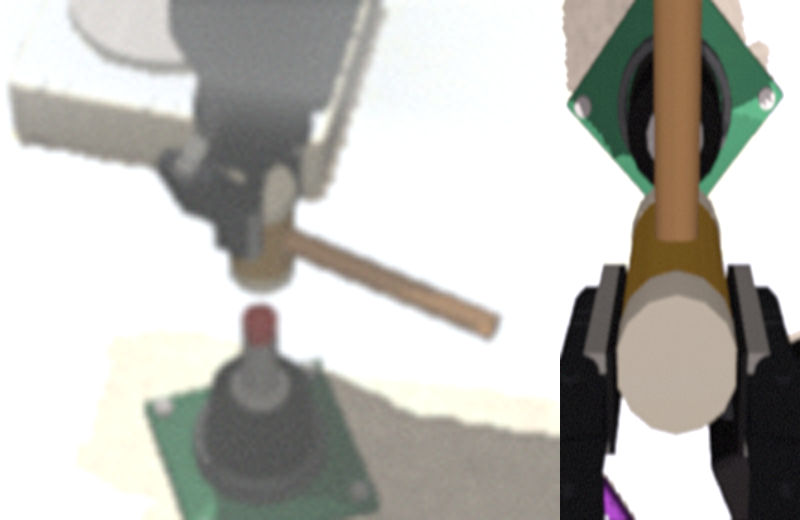

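Side crop: the collar sits flat on the bob with the mallet clear above. Depth puts the collar top about 5 mm above the bob top, so the rod is home. I return the mallet to its place.

Emit:
carry_out --targets "-.0007 -.02 0 0 0 0 .025; -.0013 -.036 0 0 0 0 .025; -.0013 -.038 0 0 0 0 .025; -.0013 -.038 .01 0 0 0 .025; -.0012 -.032 .025 0 0 0 .025"

```text
time: 15.87
tool_pos: [480.0, -128.9, 161.9]
tcp_rot: [0.003, 0.191, 0.982, -0.001]
wrist_force: [1.8, 0.1, -2.5]
gripper_width: 0.348
grasp_force: 60.2
```

Emit:
carry_out --targets "-.001 -.0244 .03 0 0 0 .025; 0 0 .035 0 0 0 .025; 0 0 .03 0 0 0 .025; 0 0 .018 0 0 0 .025; 0 0 0 0 0 0 .025"

```text
time: 16.28
tool_pos: [465.8, -147.4, 42.2]
tcp_rot: [-0.005, 0.191, 0.982, 0.001]
wrist_force: [-1.0, 0.3, -2.7]
gripper_width: 0.356
grasp_force: 60.2
```

Emit:
carry_out --targets "0 0 0 0 0 0 .025; 0 0 0 0 0 0 .025; 0 0 0 0 0 0 .025"

```text
time: 16.53
tool_pos: [472.2, -149.8, 48.6]
tcp_rot: [0.002, 0.19, 0.982, -0.0]
wrist_force: [0.1, 0.3, -1.9]
gripper_width: 0.352
grasp_force: 60.2
```

Emit:
carry_out --targets "0 0 .006 0 0 0 .025; 0 0 .005 0 0 0 .025; 0 0 .003 0 0 0 .025; 0 0 0 0 0 0 .025; 0 0 0 0 0 0 .025"

```text
time: 16.95
tool_pos: [470.2, -149.0, 32.7]
tcp_rot: [-0.0, 0.19, 0.982, 0.0]
wrist_force: [0.3, 0.7, -2.4]
gripper_width: 0.353
grasp_force: 60.3
```

Emit:
carry_out --targets "0 0 .001 0 0 0 .025; 0 0 .001 0 0 0 .025; 0 0 0 0 0 0 .025"

```text
time: 17.2
tool_pos: [470.7, -149.4, 31.3]
tcp_rot: [0.0, 0.191, 0.982, -0.0]
wrist_force: [-0.7, 0.0, -0.1]
gripper_width: 0.349
grasp_force: 60.8
```

Emit:
carry_out --targets "0 0 .0003 0 0 0 .0854; 0 0 0 0 0 0 .0854; 0 0 0 0 0 0 .0854; 0 0 0 0 0 0 .0854; 0 0 0 0 0 0 .0854"

```text
time: 17.62
tool_pos: [470.7, -149.3, 30.7]
tcp_rot: [0.0, 0.191, 0.982, 0.0]
wrist_force: [0.2, 0.1, 0.4]
gripper_width: 0.997
grasp_force: 0.0
```

Emit:
carry_out --targets "0 0 0 0 0 0 .0854; 0 0 -.025 0 0 0 .0854; 0 0 -.037 0 0 0 .0854; 0 0 -.037 0 0 0 .0854; 0 .01 -.035 0 0 0 .0854"

```text
time: 18.03
tool_pos: [473.6, -140.7, 166.3]
tcp_rot: [-0.0, 0.191, 0.982, -0.0]
wrist_force: [0.3, -0.3, -0.5]
gripper_width: 0.995
grasp_force: 0.0
```

Emit:
carry_out --targets ".001 .035 -.028 0 0 0 .0854; .002 .038 0 0 0 0 .0854; .002 .038 0 0 0 0 .0854; .0015 .036 0 0 0 0 .0854; .0015 .03 0 0 0 0 .0854"

```text
time: 18.45
tool_pos: [532.8, 27.2, 191.1]
tcp_rot: [0.0, 0.19, 0.982, 0.0]
wrist_force: [-0.0, 0.3, 0.3]
gripper_width: 1.003
grasp_force: 0.0
```

Emit:
carry_out --targets "0 0 0 0 0 0 .0854; 0 0 0 0 0 0 .0854; 0 0 0 0 0 0 .0854; 0 0 0 0 0 0 .0854"

```text
time: 18.78
tool_pos: [531.8, 23.9, 190.6]
tcp_rot: [-0.0, 0.191, 0.982, -0.0]
wrist_force: [0.1, -0.2, 0.3]
gripper_width: 1.0
grasp_force: 0.0
```

```bash
python3 - <<'E'
from rb import *
go(531.8,27,75)
C,p,d,P=look("w6"); print("cap",cap(P,d,p))
r=np.hypot(P[...,0]-533,P[...,1]-27)
q=P[(r<32)&(d>0)]; hs,b=np.histogram(q[:,2],bins=np.arange(60,130,1)); print([(int(a),int(c)) for a,c in zip(b,hs) if c])
q=q[abs(q[:,2]-65.5)<3]; h=cv2.convexHull(q[:,:2].astype(np.float32)); print("bob",np.median(q[:,2]),cv2.minEnclosingCircle(h))
r=np.hypot(P[...,0]-469,P[...,1]+149); q=P[(r<24)&(d>0)&(P[...,2]>50)]; print("mallet",len(q), q.mean(0) if len(q) else 0,np.median(q[:,2]) if len(q) else 0)
E
```

```text
t 18.78 tcp [531.8  23.9 190.6] F [ 0.1 -0.2  0.3] tool delta m [0.0011 0.003  0.1156] rows 2.7727259045411436 joints [-0.07  0.31 -0.13  1.14 -0.    0.31] xyaw 157.96 tilt [-6.e-04 -2.e-04 -1.e+00] gw 1.0
cap (array([533.55490236,  26.909001  , 193.82305592]), np.float64(125.19508698777224))
[(60, 17), (61, 19), (62, 21), (63, 98), (64, 597), (65, 836), (66, 186), (67, 17), (68, 22), (69, 147), (70, 255), (71, 64), (72, 7), (73, 11), (74, 6), (75, 7), (76, 11), (77, 9), (78, 4), (79, 11), (80, 12), (81, 9), (82, 6), (83, 12), (84, 4), (85, 13), (86, 8), (87, 6), (88, 12), (89, 8), (90, 9), (91, 7), (92, 7), (93, 14), (94, 11), (95, 10), (96, 10), (97, 10), (98, 10), (99, 11), (100, 12), (101, 9), (102, 14), (103, 10), (104, 13), (105, 10), (106, 13), (107, 10), (108, 9), (109, 13), (110, 17), (111, 22), (112, 7), (113, 14), (114, 15), (115, 10), (116, 11), (117, 17), (118, 11), (119, 15), (120, 12), (121, 12), (122, 17), (123, 35), (124, 172), (125, 300), (126, 57)]
bob 65.15208336229966 ((533.5048217773438, 27.07864761352539), 25.795753479003906)
mallet 1346 [ 469.74700188 -146.86414626   58.80249322] 59.505021016213675
```

Emit:
carry_out --targets ".0011 .003 .03 0 0 0 .0854; 0 0 .035 0 0 0 .0854; 0 0 .027 0 0 0 .0854; 0 0 .014 0 0 0 .0854; 0 0 0 0 0 0 .0854"

```text
time: 19.25
tool_pos: [528.7, 27.1, 81.1]
tcp_rot: [-0.004, 0.192, 0.981, -0.0]
wrist_force: [-0.5, 0.1, 0.2]
gripper_width: 1.002
grasp_force: 0.0
```

Emit:
carry_out --targets "0 0 0 0 0 0 .0854; 0 0 0 0 0 0 .0854; 0 0 0 0 0 0 .0854"

```text
time: 19.5
tool_pos: [533.8, 27.6, 86.5]
tcp_rot: [0.002, 0.191, 0.982, 0.0]
wrist_force: [-0.3, -0.1, 0.2]
gripper_width: 1.001
grasp_force: 0.0
```

Emit:
carry_out --targets ".0018 -.0012 .003 0 0 0 .0854; 0 0 0 0 0 0 .0854; 0 0 0 0 0 0 .01; 0 0 0 0 0 0 .01; 0 0 0 0 0 0 .01"

```text
time: 19.92
tool_pos: [530.3, 27.7, 81.9]
tcp_rot: [0.0, 0.19, 0.982, 0.0]
wrist_force: [-0.7, -0.2, 0.6]
gripper_width: 0.604
grasp_force: 0.0
```

Emit:
carry_out --targets "0 0 0 0 0 0 .01; 0 0 0 0 0 0 .01; 0 0 0 0 0 0 .01; 0 0 0 0 0 0 .01; 0 0 0 0 0 0 .01"

```text
time: 20.33
tool_pos: [530.2, 27.8, 81.8]
tcp_rot: [0.0, 0.19, 0.982, 0.0]
wrist_force: [0.3, 0.6, 0.3]
gripper_width: 0.196
grasp_force: 58.4
```

Emit:
carry_out --targets "0 0 0 0 0 0 .01; 0 0 0 0 0 0 .01"

```text
time: 20.5
tool_pos: [530.3, 27.8, 81.8]
tcp_rot: [0.0, 0.19, 0.982, 0.0]
wrist_force: [-0.5, 0.7, 0.8]
gripper_width: 0.195
grasp_force: 58.4
```

Emit:
carry_out --targets "0 0 -.002 0 0 0 .01; 0 0 -.005 0 0 0 .01; 0 0 -.008 0 0 0 .01; 0 0 -.011 0 0 0 .01; 0 0 -.013 0 0 0 .01"

```text
time: 20.92
tool_pos: [528.9, 27.5, 120.5]
tcp_rot: [-0.001, 0.191, 0.982, -0.0]
wrist_force: [0.5, 0.3, -4.5]
gripper_width: 0.19
grasp_force: 58.5
```

Emit:
carry_out --targets "0 0 -.013 0 0 0 .01; 0 0 -.012 0 0 0 .01; 0 0 -.01 0 0 0 .01; 0 0 -.006 0 0 0 .01; 0 0 -.003 0 0 0 .01"

```text
time: 21.33
tool_pos: [530.6, 27.5, 165.8]
tcp_rot: [0.001, 0.191, 0.982, 0.0]
wrist_force: [0.7, 0.2, -5.0]
gripper_width: 0.193
grasp_force: 58.5
```

Emit:
carry_out --targets "0 0 0 0 0 0 .01; 0 0 0 0 0 0 .01; 0 0 0 0 0 0 .01"

```text
time: 21.58
tool_pos: [529.5, 27.7, 163.9]
tcp_rot: [-0.001, 0.191, 0.982, -0.0]
wrist_force: [0.1, 0.6, -4.1]
gripper_width: 0.195
grasp_force: 58.5
```

```bash
python3 - <<'E'
from rb import *
go(622,-255,172)
C,p,d,P=look("w7"); s,t,R=tcp()
r=np.hypot(P[...,0]-t[0],P[...,1]-t[1])
q=P[(r<34)&(d>0)]; hs,b=np.histogram(q[:,2],bins=np.arange(t[2]-75,t[2]+50,2)); print([(float(a.round(1)),int(c)) for a,c in zip(b,hs) if c>20])
C=cal("side"); p,d=snapshot("side"); P=cloud(C,d); r=np.hypot(P[...,0]-t[0],P[...,1]-t[1])
q=P[(r<36)&(d>0)]; hs,b=np.histogram(q[:,2],bins=np.arange(t[2]-75,t[2]+50,3)); print([(float(a.round(1)),int(c)) for a,c in zip(b,hs) if c>5])
E
```

```text
t 21.58 tcp [529.5  27.7 163.9] F [ 0.1  0.6 -4.1] tool delta m [-0.1915 -0.2276 -0.0083] rows 7.134748789190764 joints [-0.07  0.32 -0.18  1.07  0.    0.32] xyaw 158.04 tilt [-1.6e-03  2.0e-04 -1.0e+00] gw 0.195
[(102.9, 53), (104.9, 71), (106.9, 68), (108.9, 69), (110.9, 72), (112.9, 80), (114.9, 81), (116.9, 69), (118.9, 87), (120.9, 88), (122.9, 84), (124.9, 95), (126.9, 94), (128.9, 89), (130.9, 98), (132.9, 105), (134.9, 117), (136.9, 98), (138.9, 114), (140.9, 109), (142.9, 143), (144.9, 1245), (146.9, 1652), (148.9, 98), (150.9, 568), (152.9, 140), (154.9, 70), (156.9, 63), (158.9, 78), (160.9, 74), (162.9, 72), (164.9, 105), (166.9, 144), (168.9, 183), (170.9, 206), (172.9, 266), (174.9, 244), (176.9, 245), (178.9, 278), (180.9, 284), (182.9, 291), (184.9, 292), (186.9, 326), (188.9, 357), (190.9, 357), (192.9, 365), (194.9, 302), (196.9, 282), (198.9, 558), (200.9, 477), (202.9, 373), (204.9, 970), (206.9, 1582), (208.9, 714), (210.9, 603)]
[(103.9, 24), (106.9, 24), (109.9, 28), (112.9, 20), (115.9, 23), (118.9, 29), (121.9, 26), (124.9, 23), (127.9, 28), (130.9, 21), (133.9, 26), (136.9, 22), (139.9, 32), (142.9, 58), (145.9, 166), (148.9, 71), (151.9, 39), (154.9, 6), (163.9, 7), (166.9, 8), (169.9, 11), (172.9, 16), (175.9, 19), (178.9, 19), (181.9, 19), (184.9, 15), (187.9, 15), (190.9, 9), (193.9, 17), (196.9, 9), (199.9, 9), (205.9, 13), (208.9, 17)]
```

The bob hangs home on the rod, its underside about 100 mm up. I carry it smoothly to the pan.

Emit:
carry_out --targets "-.0051 -.0061 0 0 0 0 .01; -.0103 -.0123 0 0 0 0 .01; -.0154 -.0184 0 0 0 0 .01; -.0193 -.023 0 0 0 0 .01; -.0218 -.026 0 0 0 0 .01"

```text
time: 22.1
tool_pos: [564.7, -79.6, 164.4]
tcp_rot: [-0.0, 0.19, 0.982, 0.0]
wrist_force: [0.4, 0.3, -4.9]
gripper_width: 0.194
grasp_force: 58.7
```

Emit:
carry_out --targets "-.0218 -.026 0 0 0 0 .01; -.0218 -.026 0 0 0 0 .01; -.0206 -.0245 0 0 0 0 .01; -.018 -.0214 0 0 0 0 .01; -.0141 -.0169 0 0 0 0 .01"

```text
time: 22.52
tool_pos: [611.4, -224.7, 164.0]
tcp_rot: [-0.0, 0.191, 0.982, -0.0]
wrist_force: [-0.3, 1.1, -4.6]
gripper_width: 0.194
grasp_force: 58.7
```

Emit:
carry_out --targets "-.0103 -.0123 0 0 0 0 .01; -.0071 -.0084 0 0 0 0 .01; -.0039 -.0046 0 0 0 0 .01; -.0017 -.002 0 0 0 0 .01; 0 0 0 0 0 0 .01"

```text
time: 22.93
tool_pos: [622.1, -255.7, 164.2]
tcp_rot: [-0.0, 0.191, 0.982, 0.0]
wrist_force: [-0.2, 0.4, -4.6]
gripper_width: 0.193
grasp_force: 58.7
```

Emit:
carry_out --targets "0 0 0 0 0 0 .01; 0 0 0 0 0 0 .01; 0 0 0 0 0 0 .01"

```text
time: 23.18
tool_pos: [622.1, -254.4, 164.8]
tcp_rot: [-0.0, 0.19, 0.982, 0.0]
wrist_force: [0.4, 0.1, -3.7]
gripper_width: 0.192
grasp_force: 58.7
```

```bash
python3 - <<'E'
from rb import *
go(621.7,-255.5,129)
s,t,R=tcp(); C,p,d,P=look("w8"); r=np.hypot(P[...,0]-t[0],P[...,1]-t[1])
q=P[(r<34)&(d>0)]; hs,b=np.histogram(q[:,2],bins=np.arange(130,160,1)); print([(float(a),int(c)) for a,c in zip(b,hs)])
q=P[(np.hypot(P[...,0]-623,P[...,1]+256)<62)&(d>0)&(abs(P[...,2]-65)<3)]; h=cv2.convexHull(q[:,:2].astype(np.float32)); print("pan",len(q),np.median(q[:,2]),cv2.minEnclosingCircle(h))
E
```

```text
t 23.18 tcp [ 622.1 -254.4  164.8] F [ 0.4  0.1 -3.7] tool delta m [-0.0001 -0.0012  0.0358] rows 0.8588996051928327 joints [-0.48  0.6   0.27  1.24  0.   -0.1 ] xyaw 158.09 tilt [-2.e-04  3.e-04 -1.e+00] gw 0.192
[(130.0, 44), (131.0, 50), (132.0, 51), (133.0, 51), (134.0, 53), (135.0, 53), (136.0, 52), (137.0, 47), (138.0, 49), (139.0, 58), (140.0, 64), (141.0, 60), (142.0, 47), (143.0, 63), (144.0, 51), (145.0, 88), (146.0, 290), (147.0, 1281), (148.0, 1184), (149.0, 134), (150.0, 45), (151.0, 70), (152.0, 271), (153.0, 317), (154.0, 63), (155.0, 41), (156.0, 36), (157.0, 30), (158.0, 35)]
pan 12803 64.68030407939497 ((625.24609375, -256.81390380859375), 59.97151565551758)
```

Emit:
carry_out --targets "0 0 .004 0 0 0 .01; 0 0 .008 0 0 0 .01; 0 0 .008 0 0 0 .01; 0 0 .006 0 0 0 .01; 0 0 .003 0 0 0 .01"

```text
time: 23.65
tool_pos: [621.2, -254.6, 133.6]
tcp_rot: [-0.001, 0.191, 0.982, 0.001]
wrist_force: [-0.0, 0.1, -5.2]
gripper_width: 0.199
grasp_force: 58.7
```

Emit:
carry_out --targets "0 0 .0015 0 0 0 .01; 0 0 0 0 0 0 .01; 0 0 0 0 0 0 .01; 0 0 .001 0 0 0 .01; 0 0 0 0 0 0 .01"

```text
time: 24.07
tool_pos: [622.5, -255.4, 133.5]
tcp_rot: [0.0, 0.191, 0.982, -0.0]
wrist_force: [-0.2, -0.3, -5.2]
gripper_width: 0.197
grasp_force: 58.7
```

Emit:
carry_out --targets "0 0 .001 0 0 0 .01; 0 0 .001 0 0 0 .01; 0 0 0 0 0 0 .01"

```text
time: 24.32
tool_pos: [622.2, -255.2, 131.0]
tcp_rot: [-0.0, 0.191, 0.982, 0.0]
wrist_force: [-0.4, 0.3, -4.8]
gripper_width: 0.194
grasp_force: 58.7
```

Emit:
carry_out --targets "0 0 .001 0 0 0 .01; 0 0 .0005 0 0 0 .01; 0 0 0 0 0 0 .01"

```text
time: 24.57
tool_pos: [622.1, -255.2, 129.5]
tcp_rot: [-0.0, 0.191, 0.982, 0.0]
wrist_force: [-0.8, -0.1, -4.4]
gripper_width: 0.192
grasp_force: 58.7
```

Emit:
carry_out --targets "0 0 .001 0 0 0 .01; 0 0 0 0 0 0 .01"

```text
time: 24.73
tool_pos: [622.2, -255.2, 128.5]
tcp_rot: [-0.0, 0.191, 0.982, 0.0]
wrist_force: [-0.5, 0.3, -3.8]
gripper_width: 0.194
grasp_force: 58.7
```

Emit:
carry_out --targets "0 0 .0007 0 0 0 .01; 0 0 0 0 0 0 .01"

```text
time: 24.9
tool_pos: [622.2, -255.2, 127.8]
tcp_rot: [-0.0, 0.191, 0.982, 0.0]
wrist_force: [-0.3, -1.2, -5.0]
gripper_width: 0.193
grasp_force: 58.7
```

Emit:
carry_out --targets "0 0 .0007 0 0 0 .01; 0 0 0 0 0 0 .01"

```text
time: 25.07
tool_pos: [622.3, -255.3, 127.4]
tcp_rot: [0.0, 0.191, 0.982, 0.0]
wrist_force: [-0.0, -0.4, -3.1]
gripper_width: 0.193
grasp_force: 58.7
```

Emit:
carry_out --targets "0 0 .0006 0 0 0 .01; 0 0 0 0 0 0 .01"

```text
time: 25.23
tool_pos: [622.4, -255.3, 127.1]
tcp_rot: [0.0, 0.19, 0.982, -0.0]
wrist_force: [-0.6, 0.5, -1.3]
gripper_width: 0.19
grasp_force: 58.8
```

Emit:
carry_out --targets "0 0 .0006 0 0 0 .01; 0 0 0 0 0 0 .01"

```text
time: 25.4
tool_pos: [622.4, -255.3, 126.7]
tcp_rot: [0.0, 0.19, 0.982, -0.0]
wrist_force: [-1.2, 1.3, 0.3]
gripper_width: 0.191
grasp_force: 59.0
```

The bob is seated with its weight on the pan. I release, rise clear and verify.

Emit:
carry_out --targets "0 0 0 0 0 0 .0854; 0 0 0 0 0 0 .0854; 0 0 0 0 0 0 .0854; 0 0 0 0 0 0 .0854; 0 0 0 0 0 0 .0854"

```text
time: 25.82
tool_pos: [622.4, -255.4, 126.3]
tcp_rot: [0.0, 0.191, 0.982, -0.0]
wrist_force: [-1.3, -0.1, -0.0]
gripper_width: 0.888
grasp_force: 0.0
```

Emit:
carry_out --targets "0 0 0 0 0 0 .0854; 0 0 -.02 0 0 0 .0854; 0 0 -.03 0 0 0 .0854; 0 0 -.03 0 0 0 .0854; 0 0 -.015 0 0 0 .0854"

```text
time: 26.23
tool_pos: [623.3, -255.8, 225.1]
tcp_rot: [0.002, 0.19, 0.982, -0.001]
wrist_force: [0.6, -0.5, 1.3]
gripper_width: 0.999
grasp_force: 0.0
```

Emit:
carry_out --targets "0 0 0 0 0 0 .0854; 0 0 0 0 0 0 .0854; 0 0 0 0 0 0 .0854; 0 0 0 0 0 0 .0854; 0 0 0 0 0 0 .0854"

```text
time: 26.65
tool_pos: [621.4, -254.8, 219.2]
tcp_rot: [-0.002, 0.191, 0.982, 0.001]
wrist_force: [-0.7, 0.1, -0.1]
gripper_width: 1.0
grasp_force: 0.0
```

```bash
python3 - <<'E'
from rb import *
go(620,-255,220)
C,p,d,P=look("w9")
H,S,V=cv2.split(cv2.cvtColor(p,cv2.COLOR_RGB2HSV)); r=np.hypot(P[...,0]-624,P[...,1]+256)
q=P[((H<8)|(H>172))&(S>140)&(r<25)&(d>0)]; zt=np.percentile(q[:,2],85); f=q[abs(q[:,2]-zt)<2.5]; print("cap",((f.max(0)+f.min(0))/2).round(1),np.median(f[:,2]))
q=P[(r<32)&(d>0)]; q=q[abs(q[:,2]-111)<3]; h=cv2.convexHull(q[:,:2].astype(np.float32)); print("bobtop",np.median(q[:,2]),cv2.minEnclosingCircle(h))
C=cal("top"); p,d=snapshot("top"); P=cloud(C,d); q=P[(np.hypot(P[...,0]-468,P[...,1]+148)<25)&(d>0)&(P[...,2]>52)]; print("mallet",len(q),q.mean(0).round(1))
E
```

```text
t 26.65 tcp [ 621.4 -254.8  219.2] F [-0.7  0.1 -0.1] tool delta m [ 0.0012 -0.0007 -0.0008] rows 0.038708861206262775 joints [-0.48  0.6   0.4   1.38  0.   -0.1 ] xyaw 158.03 tilt [-0.0029  0.0016 -1.    ] gw 1.0
cap [ 625.1 -256.2  169.9] 170.02207736473832
bobtop 109.92106896842185 ((625.405029296875, -256.4372253417969), 25.723783493041992)
mallet 1597 [ 468.2 -147.6  656.8]
```

```bash
python3 -c "
from rig import workorder; print(workorder.job_done())"
```

```text
the job is handed in; nothing more can be done
None
```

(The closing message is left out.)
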